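Leak check on a shielded receiver case

ROBOT

A 6-joint arm with a two-finger parallel gripper is mounted at the origin on the work surface. World frame = base frame: x ahead of the robot, y to its left, z up, the work surface at z = 0. Lengths are in mm, angles in rad, forces in N, time in s.
With the tool pointing down it reaches from about 325 to 750 mm from the base axis. Payload 7.6 kg.
Tool frame: the origin (TCP) lies midway between the tips of the shut fingers; the grasp point (between the pads) lies 19 mm behind it (manip.hold_point_z is the distance from the TCP to the grasp point, in mm); x points along the fingers, y is the direction in which the jaws open and shut, and the axes are right-handed (so a half turn about x gives the same grasp; the last joint's range is limited). The gripper opens to 85 mm and grips with 20 to 120 N. Pads are 22 mm wide; open, the fingers measure 114 mm over their backs; the gripper's body (76 mm by 85 mm) begins 54 mm behind the grasp point. The pads swing forward as they close: fully open they stand 13 mm farther back than shut.
Start: joints at [-0.07, 0.052, 1.401, -0, 1.689, -0.07], TCP at [525.02, 0.022, 231.323] pointing down, gripper open.
Joint ranges: [-2.9, 2.9], [-0.91, 2.17], [0.12, 2.37], [-1.06, 4.2], [0.26, 2.73], [-2.93, 2.93]. Speed limits (rad/s): [2.57, 2.57, 3.01, 3.14, 3.14, 3.14].

INTERFACE

Orientations are given as a unit quaternion [w, x, y, z].
In Python, from rig import readout, viewer, manip gives the robot as it stands.
- The arm moves only by the tool servo_tool, never from a script. Its argument "targets" is a list of rows, each a list of 7 numbers: the finger opening in mm, from 0 to 85.4, then the shift along the tool's x, y, z in units of 30 mm (1.0 is 30 mm), then the turn, a rotation vector about the tool's x, y, z in units of 5 degrees (1.0 is 5 degrees). A call has exactly 8 rows; each row shifts and turns the commanded pose from where the row before left it, along the tool's axes as they then stand; what a row does not reach is not made up. A row lasts 1/10 s, in which the tool goes at most 50 mm and 8.59 degrees, less where a joint would pass 70% of its speed; a pose out of reach is approached as far as the arm can. A call is refused whole if a number of a shift passes 1 or a number of a turn 1, either way. A call with a gripper value outside its range is refused whole. The fingers move at their own pace and stop on an object; "force" is the grip in N (left out, the last holds). Time passes only in rows, so rows that do not move let the fingers close, or fill a call up. It gives the time, the measured TCP pose, the force and the opening at its end, in the units of the state.
- readout.state(): the state, without advancing time (a new reading comes with each control period).
- viewer.snapshot(name): name is "scene" or "side" or "wrist"; returns the picture (420x560x3 uint8, blue, green, red); there is no depth.
- viewer.camera_info(name): a dict with "mtx" (3x3 intrinsics, pixels), "R" (3x3) and "t" (3): a world point X has camera coordinates R X + t. Camera axes: x right, y down, z forward; pixel columns grow to the right and rows downward; lengths in mm; the calibration is good to about 2 mm. A picture is of the moment at which its call begins: read the wrist's pose just before it. camera_info takes no time and is no camera call; for the wrist camera it gives the pose at the moment of the call.
- manip.close_job(): hands the job in, once; it reports no verdict.
The state is a dict: "t": time; "qpos": joint angles; "joint_vel": joint speeds; "joint_efforts": joint torques, N m; "ee_pos": TCP position; "tool_rot": TCP orientation; "wrist_force": force on the tool from outside, world axes, zero at the start; "ft_torque": the same for the moment, N m; "opening": finger opening in mm.
Only numpy, scipy, OpenCV 4.12 (cv2) and the standard library are available. Lean on these libraries where they do the work, as an engineer would, in place of code of your own. Each camera call takes 0.05 s, during which the arm holds its last target. There are 200 camera calls.

TASK

First lower the open sloping lid of the blue test case fully shut without slamming it. Then take the orange spring-tipped probe out of its stand and hold its tip on the red spot on the lid, with the probe square to the sloping lid and pressed lightly so that the spring tip is about half in. Finish while still holding the probe there like that, and leave the feed horn, compass, spirit level and dish clamp where they are.

Things in the scene. Friction and masses are not known exactly. Their poses are not given: they have to be found in the camera images.
- case: Blue wedge-shaped steel case, fixed, 170 (x) x 180 (y) mm, open under its lid; front wall (-x) 50 mm high, back wall (+x) 108 mm high, so the rim and the shut lid slope down to the front by 0.33 rad. Origin: centre of the underside; z up. The chrome latch (keeper on the front, tongue on the lid) needs no operating.
- lid (a joint): Hinge of the grey metal lid, rad: 0 = shut on the rim, grows as it opens upward about the back rim; starts at 0.9 to 1.35. Flat plate, 185 mm from hinge to free front edge, 186 mm wide, 6 mm thick, 0.25 kg; a latch tongue 28 mm wide hangs 16 mm below mid free edge. The hinge is stiff: the lid stays where left; 1 to 4 N on its outer face near the free edge pushes it down.
- lid_hinge (a point): Middle of the hinge line, at the plate's underside and the case's back top rim (108 mm above the table). Turns with the lid: x lies in the plate, from free edge to hinge (plate spans x = -0.185 to 0), y along the hinge line, z out of the lid's outer (upper) face, which is at z = 6 mm.
- red_spot (a point): Centre of the red disc (22 mm across, in a white ring 30 mm across) on the lid's outer face, 90 mm from the hinge line and 40 mm to the +y side of the lid's middle. Axes as for the lid hinge: z is the lid's outward normal. The blue disc of the same size, 40 mm to the -y side, is not the one wanted.
- stand: Grey block 70 x 70 x 66 mm, fixed to the table, with an upright round through-hole 17 mm wide in which the probe hangs by its collar. Origin: centre of the underside.
- probe: Hand probe, 70 to 120 g, upright in the stand. Origin: centre of the barrel's lower end; z along its axis to the handle. Steel barrel 12 mm across, z 0 to 46 mm; black collar 26 mm across, z 46 to 52, resting on the stand; orange handle 20 x 20 mm square (faces square to its x and y), z 52 to 126; black cap 14 mm across to z 132. Brass spring tip ends at z = -14 mm when free.
- probe_tip (a point): The rounded outer end (radius 4 mm) of the probe's spring tip, on the probe's axis, 14 mm beyond the barrel's end when free. Axes as the probe's.
- plunger (a joint): How far the spring tip is pushed into the barrel, m: 0 = free, 0.012 = fully in. It starts to move at 1 N and needs 0.35 N more for each mm: 3.1 N at half (6 mm), 5.3 N when fully in.
- feed_horn: Weathered white plastic feed horn standing mouth up on a 62 mm square metal flange, 96 mm across the mouth, 110 mm high, 0.3 kg. Origin: centre of the underside. Bystander.
- compass: Round yellow plastic compass lying flat, 68 mm across, 14 mm high, with a lug on one side. Origin: centre of the underside. Bystander.
- spirit_level: Brass spirit level, 22 x 180 x 40 mm, long along its y. Origin: centre of the underside. Bystander.
- dish_clamp: Galvanised dish clamp: plate 30 x 90 mm with an upright U-bolt 60 mm high. Origin: centre of the underside. Bystander.
Things that resemble listed ones, but are neither listed nor needed, are in the scene too. Leave any purple or white look-alike of the probe alone.

How it is judged (in metres and radians):
On the way, in this order (a step that is already met when the one before it is completed fails the run):
1. the lid is fully shut while the probe is still in its stand (value of joint lid below 0.035 rad and distance of probe from where it was at the start of the episode below 0.02 m), for 0.2 s.
2. the probe is lifted clear of its stand in the fingers, the lid staying shut (value of joint lid below 0.035 rad and height (world z) of probe above 0.08 m and contact force between the fingers and probe above 1 N and contact force between probe and stand below 0.1 N), for 0.1 s.
At the end, for the whole second after the job is handed in: Lid shut within 0.035 rad; the probe, held in the fingers and still, has its tip within 12 mm of the red spot's centre, is square to the lid within 0.15 rad, its spring tip 2.5 to 9.8 mm in (1 to 8 N on the lid), touching no stand; bystanders within 20 mm of their start (value of joint lid below 0.035 rad and distance between probe_tip and red_spot below 0.012 m and angle between the z axis of probe and the z axis of red_spot, either way round below 0.15 rad and value of joint plunger between 0.0025 and 0.0098 m and contact force between probe and case between 1 and 8 N and contact force between the fingers and probe above 1 N and contact force between probe and stand below 0.1 N and linear speed of probe below 0.02 m/s and distance of each of feed_horn, compass, spirit_level, dish_clamp from where it was at the start of the episode below 0.02 m); the arm keeps its last pose, push and grip.
It fails at once if the lid is slammed (closes faster than 2.5 rad/s) (velocity of joint lid below -2.5 rad/s).
It fails at once if the probe is pressed hard on the case (over 15 N) (contact force between probe and case above 15 N).
It fails at once if a bystander is moved more than 20 mm (distance of any of feed_horn, compass, spirit_level, dish_clamp from where it was at the start of the episode above 0.02 m).
It also fails if it takes over 54 s, if anything falls off the work surface, if the arm or the gripper's body presses on something with over 40 N, if the wrist force passes 120 N, or if a joint passes its speed limit or range.

## Working session

There is one attempt and no reset: what is moved stays moved. The work goes in short steps, Python scripts to look and compute and a tool call to move; the robot and the scene stay as the last step left them, time stands still between calls to the robot, and variables do not carry over. Pictures are saved under pics/ and viewed, about 8 in all and at most 12, crops included, and the job is handed in when it is done.

Besides the shell and the picture viewer there is one more tool, called after ">>>" by a JSON object that holds its "fn" and its "kwargs". servo_tool: Moves the arm, as the interface text tells. Its arguments: {"type":"object","properties":{"targets":{"type":"array","items":{"type":"array","items":{"type":"number"}}},"force":{"type":"number"}},"required":["targets"]}

```bash
mkdir -p pics; ls
python3 - <<'E'
from rig import readout, viewer, manip
import cv2, numpy as np
a=viewer.snapshot("scene"); b=viewer.snapshot("side")
cv2.imwrite("pics/scene0.png",a); cv2.imwrite("pics/side0.png",b)
for n in ("scene","side","wrist"):
    c=viewer.camera_info(n); print(n,np.round(c["mtx"],1).tolist(),np.round(c["R"],3).tolist(),np.round(c["t"],1).tolist())
print(readout.state(), manip.hold_point_z)
E
```

```text
pics
scene [[445.1, 0.0, 281.4], [0.0, 445.1, 209.1], [0.0, 0.0, 1.0]] [[-0.78, 0.625, 0.015], [0.466, 0.597, -0.653], [-0.417, -0.502, -0.757]] [467.4, -178.7, 1302.1]
side [[404.5, 0.0, 280.4], [0.0, 404.5, 212.6], [0.0, 0.0, 1.0]] [[0.909, -0.417, -0.006], [-0.283, -0.607, -0.743], [0.306, 0.677, -0.67]] [-519.9, 196.3, 900.3]
wrist [[301.9, 0.0, 280.8], [0.0, 301.9, 212.0], [0.0, 0.0, 1.0]] [[1.0, -0.0, -0.001], [-0.0, -0.957, 0.292], [-0.001, -0.292, -0.957]] [-524.6, -38.5, 378.9]
{'t': 0.1, 'qpos': array([-7.03187077e-02,  5.27920538e-02,  1.40159789e+00, -3.49135639e-05,
        1.68859368e+00, -7.02918582e-02]), 'joint_vel': array([-4.02204751e-04, -6.55778394e-05, -3.96762254e-03, -5.19900804e-04,
       -2.79688305e-04, -1.79600054e-04]), 'joint_efforts': array([ 2.37367596e-03, -3.82580674e+01, -3.60984743e+01, -5.21182415e-05,
        4.78979055e-03, -6.69374316e-06]), 'ee_pos': array([5.24741336e+02, 2.16041182e-02, 2.30559854e+02]), 'tool_rot': array([ 0.49962887,  0.4996759 ,  0.50035542, -0.50033932]), 'wrist_force': array([-0.05121891,  0.21079723,  0.51081045]), 'ft_torque': array([-0.01767946, -0.00774651, -0.0123097 ]), 'opening': 85.71812145715074} 18.700000000000003
```

View pics/scene0.png

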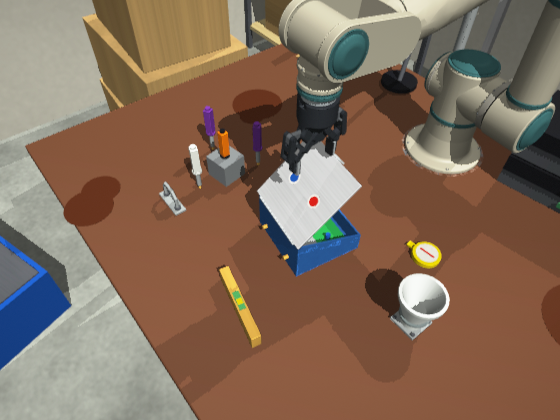

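View pics/side0.png

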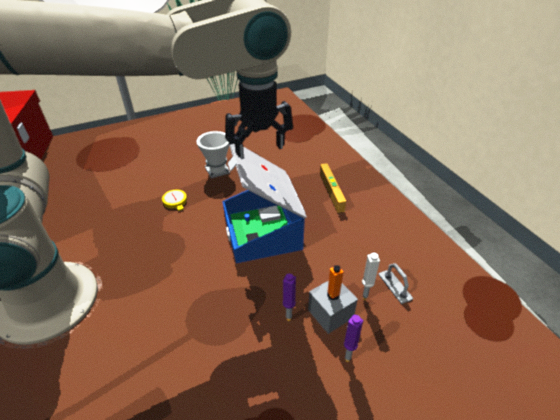

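Both show the same layout. Scene: red spot (314,201), blue (294,178), probe's orange handle (224,143) in the stand (225,165), case around (310,240). Side: red (264,167), blue (272,187), orange (335,282), stand (333,308). Next I triangulate these.

```bash
cat > h.py <<'E'
import cv2, numpy as np
from rig import viewer
def cam(n):
    c=viewer.camera_info(n); return np.array(c["mtx"]),np.array(c["R"]),np.array(c["t"]).ravel()
def ray(c,p):
    K,R,t=c; d=R.T@np.linalg.solve(K,[p[0],p[1],1.]); return -R.T@t,d/np.linalg.norm(d)
def tri(obs):
    A=np.zeros((3,3));b=np.zeros(3);L=[]
    for c,p in obs:
        o,d=ray(c,p);P=np.eye(3)-np.outer(d,d);A+=P;b+=P@o;L.append((o,P))
    X=np.linalg.solve(A,b); return X,max(np.linalg.norm(P@(X-o)) for o,P in L)
def plane(c,p,z):
    o,d=ray(c,p);return o+d*(z-o[2])/d[2]
def proj(c,X):
    K,R,t=c;q=K@(R@np.asarray(X,float)+t);return q[:2]/q[2]
def blobs(img,lo,hi,amin=8):
    h=cv2.cvtColor(img,cv2.COLOR_BGR2HSV);m=cv2.inRange(h,np.array(lo),np.array(hi))
    n,l,s,c=cv2.connectedComponentsWithStats(m)
    return [(c[i].round(1).tolist(),s[i].tolist()) for i in range(1,n) if s[i][4]>=amin]
E
python3 - <<'E'
from h import *
for n in ("scene","side"):
    im=cv2.imread(f"pics/{n}0.png")
    for nm,lo,hi,a in (("red",(0,200,130),(4,255,255),8),("red2",(174,170,120),(180,255,255),8),("blue",(100,160,60),(125,255,255),8),("orange",(8,215,120),(16,255,255),20)):
        print(n,nm,blobs(im,lo,hi,a))
im=cv2.imread("pics/scene0.png")[110:290,180:380]; im2=cv2.imread("pics/side0.png")[140:340,210:410]
cv2.imwrite("pics/crop.png",np.hstack([cv2.resize(im,(444,400),interpolation=2),cv2.resize(im2,(356,356),interpolation=2)]) if 0 else np.hstack([cv2.resize(im,(400,400)),cv2.resize(im2,(400,400))]))
E
```

```text
scene red [([313.0, 200.9], [310, 197, 7, 9, 51])]
scene red2 []
scene blue [([293.6, 177.1], [291, 173, 7, 8, 41]), ([311.7, 243.0], [260, 201, 100, 75, 2392]), ([28.0, 309.4], [0, 236, 71, 133, 3901])]
scene orange [([223.3, 143.8], [218, 131, 11, 26, 213])]
side red [([14.4, 102.0], [0, 91, 34, 32, 591])]
side red2 []
side blue [([271.9, 187.2], [270, 185, 5, 5, 10]), ([263.3, 229.9], [223, 191, 81, 71, 2508]), ([246.6, 216.4], [244, 213, 6, 8, 32])]
side orange [([333.0, 281.6], [329, 269, 14, 29, 182])]
```

View pics/crop.png

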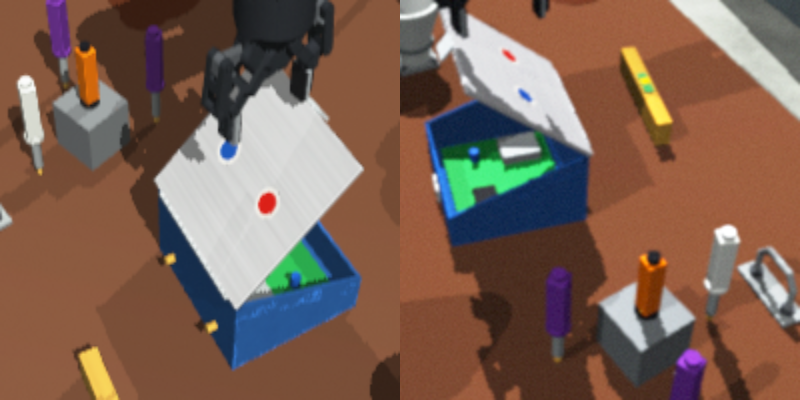

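Crop: hinge line runs scene (260,191)–(297,247) on the camera side; the free edge faces the robot, with the gripper near it. The probe's cap is at scene (222,130) and side (337,268).

Run:
```python
from h import *
S,D=cam("scene"),cam("side"); np.set_printoptions(precision=1,suppress=True)
im=cv2.imread("pics/side0.png"); hs=cv2.cvtColor(im,cv2.COLOR_BGR2HSV)[155:195,250:285]
m=cv2.inRange(hs,np.array((0,110,90)),np.array((6,255,255)));ys,xs=np.nonzero(m);print(len(xs));rd=(xs.mean()+250,ys.mean()+155);print(rd)
R,e1=tri([(S,(313,200.9)),(D,rd)]);B,e2=tri([(S,(293.6,177.1)),(D,(271.9,187.2))])
print("red",R,e1,"blue",B,e2,np.linalg.norm(R-B))
Hh,e=tri([(S,(223.3,143.8)),(D,(335,282))]);print("handle",Hh,e)
C,e=tri([(S,(222,130.5)),(D,(337,267))]);print("cap",C,e)
for p,z in (((297.5,275),0),((359,243),0),((260.5,190),108),((297.5,247),108),((359,236),50)): print("scene",p,plane(S,p,z))
for p,z in (((236.5,262),0),((303,251),0),((305,216),108)): print("side",p,plane(D,p,z))
for nm,c,ps in (("scene",S,((207,149.5),(226,143),(244,157.5),(226.5,165))),("side",D,((309.5,298),(333,283),(357,297.5),(334,314)))):
    for p in ps: print("stand top",nm,p,plane(c,p,66))
```

```text
15
(np.float64(263.8), np.float64(167.06666666666666))
red [546.1  35.5 174.4] 0.48023931704863904 blue [532.9 -43.3 173.7] 0.6015389296774479 79.85431743286952
handle [ 555.8 -294.5  108.3] 0.4592394468944972
cap [ 556.2 -293.5  152.4] 0.6992606812345858
scene (297.5, 275) [611.   73.4   0. ]
scene (359, 243) [436.3  95.8   0. ]
scene (260.5, 190) [ 577.5 -107.1  108. ]
scene (297.5, 247) [614.6  70.6 108. ]
scene (359, 236) [454.3 103.3  50. ]
side (236.5, 262) [422.3 -71.3   0. ]
side (303, 251) [ 584.8 -107.3    0. ]
side (305, 216) [591.  -97.9 108. ]
stand top scene (207, 149.5) [ 577.9 -344.5   66. ]
stand top scene (226, 143) [ 523.4 -335.4   66. ]
stand top scene (244, 157.5) [ 518.4 -258.9   66. ]
stand top scene (226.5, 165) [ 570.5 -263.4   66. ]
stand top side (309.5, 298) [ 508.7 -280.9   66. ]
stand top side (333, 283) [ 571.2 -267.9   66. ]
stand top side (357, 297.5) [ 596.8 -320.4   66. ]
stand top side (334, 314) [ 534.6 -334.8   66. ]
```

Numbers agree: spot spacing is 79.9 mm (80 given) and the cap height fits. Yaw is about -0.155, hinge about (599,-17,108), lid about 1.10 rad, probe at (556,-294). The gripper starts on the lid's outer side, so I raise it, close the fingers, then press straight down.

>>> {"fn": "servo_tool", "kwargs": {"targets": [[85, -0.8, 0, 0, 0, 0, 0], [85, -0.7, 0, 0, 0, 0, 0], [0, 0, -0.4, 0, 0, 0, 0], [0, 0, -0.43, 0, 0, 0, 0], [0, 0, 0, 0, 0, 0, 0], [0, 0, 0, 0, 0, 0, 0], [0, 0, 0, 0, 0, 0, 0], [0, 0, 0, 0, 0, 0, 0]], "force": 30}}

```text
t: 0.9
ee_pos: [500.4, 0.0, 276.0]
tool_rot: [0.5, 0.5, 0.5, -0.5]
wrist_force: [-0.8, 0.4, -0.1]
opening: 0.2
```

>>> {"fn": "servo_tool", "kwargs": {"targets": [[0, 0.4, 0, 0, 0, 0, 0], [0, 0.4, 0, 0, 0, 0, 0], [0, 0.4, 0, 0, 0, 0, 0], [0, 0.4, 0, 0, 0, 0, 0], [0, 0.4, 0, 0, 0, 0, 0], [0, 0.4, 0, 0, 0, 0, 0], [0, 0.4, 0, 0, 0, 0, 0], [0, 0.4, 0, 0, 0, 0, 0]]}}

```text
t: 1.7
ee_pos: [500.2, 0.0, 179.6]
tool_rot: [0.5, 0.5, 0.5, -0.5]
wrist_force: [0.9, 0.6, 2.0]
opening: 0.1
```

>>> {"fn": "servo_tool", "kwargs": {"targets": [[0, 0.4, 0, 0, 0, 0, 0], [0, 0.4, -0.1, 0, 0, 0, 0], [0, 0.4, -0.2, 0, 0, 0, 0], [0, 0.4, -0.2, 0, 0, 0, 0], [0, 0.4, -0.2, 0, 0, 0, 0], [0, 0.4, -0.2, 0, 0, 0, 0], [0, 0.3, 0, 0, 0, 0, 0], [0, 0.2, 0, 0, 0, 0, 0]]}}

```text
t: 2.5
ee_pos: [472.8, -0.0, 92.3]
tool_rot: [-0.5, -0.5, -0.5, 0.5]
wrist_force: [0.3, -0.1, 1.4]
opening: 0.1
```

>>> {"fn": "servo_tool", "kwargs": {"targets": [[0, 0.15, 0, 0, 0, 0, 0], [0, 0.1, 0, 0, 0, 0, 0], [0, 0.1, 0, 0, 0, 0, 0], [0, 0.1, 0, 0, 0, 0, 0], [0, 0.05, 0, 0, 0, 0, 0], [0, 0.05, 0, 0, 0, 0, 0], [0, 0, 0, 0, 0, 0, 0], [0, 0, 0, 0, 0, 0, 0]]}}

```text
t: 3.3
ee_pos: [473.0, 0.0, 76.7]
tool_rot: [0.5, 0.5, 0.5, -0.5]
wrist_force: [-0.3, 0.6, -0.5]
opening: -0.3
```

>>> {"fn": "servo_tool", "kwargs": {"targets": [[0, 0.08, 0, 0, 0, 0, 0], [0, 0.08, 0, 0, 0, 0, 0], [0, 0, 0, 0, 0, 0, 0], [0, 0, 0, 0, 0, 0, 0], [0, 0, 0, 0, 0, 0, 0], [0, 0, 0, 0, 0, 0, 0], [0, 0, 0, 0, 0, 0, 0], [0, 0, 0, 0, 0, 0, 0]]}}

```text
t: 4.1
ee_pos: [473.5, -0.0, 72.4]
tool_rot: [0.5, 0.5, 0.5, -0.5]
wrist_force: [0.1, -0.2, 4.7]
opening: -0.1
```

>>> {"fn": "servo_tool", "kwargs": {"targets": [[0, 0.05, 0, 0, 0, 0, 0], [0, 0, 0, 0, 0, 0, 0], [0, 0.05, 0, 0, 0, 0, 0], [0, 0, 0, 0, 0, 0, 0], [0, 0, 0, 0, 0, 0, 0], [0, 0, 0, 0, 0, 0, 0], [0, 0, 0, 0, 0, 0, 0], [0, 0, 0, 0, 0, 0, 0]]}}

```text
t: 4.9
ee_pos: [473.9, -0.0, 71.8]
tool_rot: [0.501, 0.501, 0.499, -0.499]
wrist_force: [-9.9, -0.6, 21.5]
opening: -0.1
```

Force jumped to 21 N along the lid's normal (-0.4, 0.9), so the lid is hard down on the rim. I back off and go above the probe.

>>> {"fn": "servo_tool", "kwargs": {"targets": [[0, -0.3, 0, 0, 0, 0, 0], [0, -1, 0, 0, 0, 0, 0], [0, -1, 0, 0, 0, 0, 0], [50, -1, 0, 0, 0, 0, 0], [50, -1, 0.4, 0.6, 0, 0, 0], [50, -1, 0.4, 1, 0, 0, 0], [50, -0.7, 0.4, 1, 0, 0, 0], [50, 0, 0.4, 1, 0, 0, 0]]}}

```text
t: 5.7
ee_pos: [522.4, -109.3, 252.4]
tool_rot: [0.502, 0.501, 0.498, -0.499]
wrist_force: [0.3, -0.3, 0.8]
opening: 50.1
```

>>> {"fn": "servo_tool", "kwargs": {"targets": [[50, 0, 0.4, 1, 0, 0, 0], [50, 0, 0.4, 1, 0, 0, 0], [50, 0, 0.3, 1, 0, 0, 0], [50, 0, 0, 1, 0, 0, 0], [50, 0, 0, 1, 0, 0, 0], [50, 0, 0, 0.6, 0, 0, 0], [50, 0, 0, 0, 0, 0, 0], [50, 0, 0, 0, 0, 0, 0]]}}

```text
t: 6.5
ee_pos: [554.1, -275.5, 248.6]
tool_rot: [0.5, 0.5, 0.5, -0.5]
wrist_force: [0.3, 0.6, -0.2]
opening: 50.2
```

Run:
```python
from h import *
from rig import readout
s=readout.state();print(s['t'],s['ee_pos'],s['wrist_force'],s['opening'])
W=cam("wrist")
w=viewer.snapshot("wrist");a=viewer.snapshot("scene")
cv2.imwrite("pics/w1.png",w);cv2.imwrite("pics/scene1.png",a)
np.savez("w1.npz",K=W[0],R=W[1],t=W[2])
c=cv2.resize(a[110:310,200:400],(400,400))
cv2.imwrite("pics/c1.png",np.hstack([cv2.resize(w,(400,400))*0+cv2.resize(w[:, 70:490],(400,400)),c]))
```

```text
6.5 [ 554.12081802 -275.47124313  248.59571794] [ 0.30086487  0.60828916 -0.22154777] 50.17162711639837
```

View pics/c1.png

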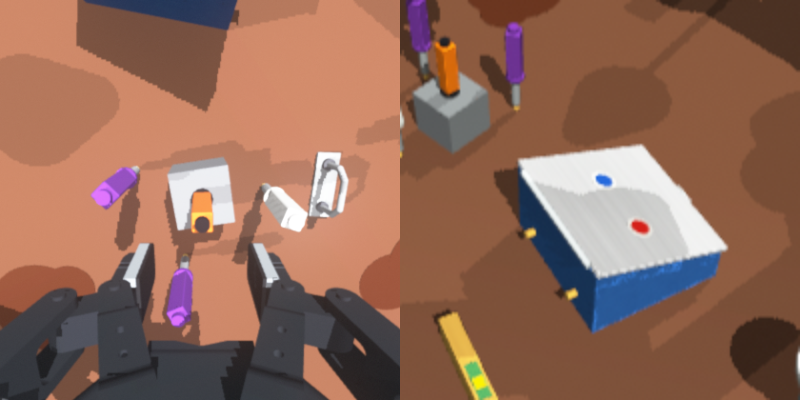

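Lid is flat on the rim in the scene view (right half). Wrist view (left half): the probe stands upright in its stand near (203,210), and the look-alikes are about 100 mm away on three sides. I need the handle's yaw, so I zoom in.

Run:
```python
from h import *
w=cv2.imread("pics/w1.png")
x0,y0=240,150
cv2.imwrite("pics/z1.png",cv2.resize(w[y0:y0+110,x0:x0+90],None,fx=5,fy=5,interpolation=cv2.INTER_CUBIC))
h=cv2.cvtColor(w,cv2.COLOR_BGR2HSV)
m=cv2.inRange(h,np.array((8,200,100)),np.array((22,255,255)));m[:150]=0;m[270:]=0;m[:,:250]=0;m[:,320:]=0
for r in range(195,255,3):
    xs=np.nonzero(m[r])[0]
    if len(xs): print(r,xs.min(),xs.max(),h[r,xs[2]].tolist(),h[r,xs[-3]].tolist())
```

```text
(no output)
```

View pics/z1.png

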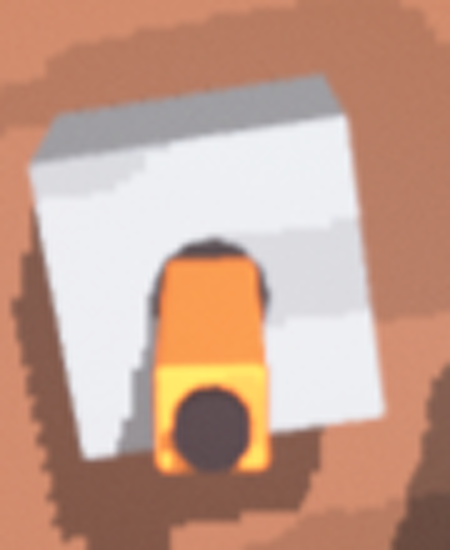

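Zoom: the handle's top face is a square with corners (158,364)–(270,470), aligned with the image axes, so yaw is near 0 and the jaws along world x fit. The cap centre is at full-image pixel (282.4,235.6).

Run:
```python
from h import *
np.set_printoptions(precision=1,suppress=True)
z=np.load("w1.npz");W=(z['K'],z['R'],z['t'])
print("cap",plane(W,(240+212/5,150+428/5),152))
for p in ((158,364),(266,364),(270,470),(156,470)): print("top",plane(W,(240+p[0]/5,150+p[1]/5),146))
im=cv2.imread("pics/scene1.png");S=cam("scene")
for b in blobs(im,(0,200,130),(4,255,255)):
    print("red",b,plane(S,b[0],84.5))
for b in blobs(im,(100,160,60),(125,255,255)):
    if b[1][4]<100: print("blue",b,plane(S,b[0],84.5))
from rig import readout; print(readout.state()['ee_pos'])
```

```text
cap [ 555.6 -295.8  152. ]
top [ 546.4 -286.4  146. ]
top [ 564.9 -286.4  146. ]
top [ 565.8 -306.   146. ]
top [ 545.9 -306.   146. ]
red ([319.5, 222.9], [316, 221, 8, 5, 28]) [520.9  37.6  84.5]
blue ([301.5, 199.8], [298, 198, 8, 5, 27]) [507.6 -40.6  84.5]
[ 554.3 -274.8  249.1]
```

>>> {"fn": "servo_tool", "kwargs": {"targets": [[50, 0, 0.04, 0.35, 0, 0, 0], [50, 0, 0, 0.36, 0, 0, 0], [50, 0.7, 0, 0, 0, 0, 0], [50, 0.8, 0, 0, 0, 0, 0], [50, 0.8, 0, 0, 0, 0, 0], [50, 0.8, 0, 0, 0, 0, 0], [50, 0, 0, 0, 0, 0, 0], [50, 0, 0, 0, 0, 0, 0]]}}

```text
t: 7.4
ee_pos: [555.3, -297.7, 156.5]
tool_rot: [-0.5, -0.5, -0.5, 0.5]
wrist_force: [-0.5, -1.0, 0.3]
opening: 50.0
```

>>> {"fn": "servo_tool", "kwargs": {"targets": [[50, 0.6, 0, -0.06, 0, 0, 0], [50, 0.6, 0, 0, 0, 0, 0], [50, 0.4, 0, 0, 0, 0, 0], [50, 0.3, 0, 0, 0, 0, 0], [50, 0, 0, 0, 0, 0, 0], [10, 0, 0, 0, 0, 0, 0], [10, 0, 0, 0, 0, 0, 0], [10, 0, 0, 0, 0, 0, 0]], "force": 50}}

```text
t: 8.2
ee_pos: [555.9, -295.7, 100.3]
tool_rot: [0.501, 0.5, 0.499, -0.5]
wrist_force: [0.6, 0.1, 1.7]
opening: 19.4
```

>>> {"fn": "servo_tool", "kwargs": {"targets": [[10, 0, 0, 0, 0, 0, 0], [10, 0, 0, 0, 0, 0, 0], [10, 0, 0, 0, 0, 0, 0], [10, -0.2, 0, 0, 0, 0, 0], [10, -0.4, 0, 0, 0, 0, 0], [10, 0, 0, 0, 0, 0, 0], [10, 0, 0, 0, 0, 0, 0], [10, 0, 0, 0, 0, 0, 0]]}}

```text
t: 9.0
ee_pos: [555.1, -295.4, 116.6]
tool_rot: [0.5, 0.5, 0.5, -0.5]
wrist_force: [0.9, 0.1, -1.8]
opening: 19.5
```

Gripped at 19.5 mm, which is the handle width. I lift clear and carry it to the case.

>>> {"fn": "servo_tool", "kwargs": {"targets": [[10, -0.6, 0, 0, 0, 0, 0], [10, -0.8, 0, 0, 0, 0, 0], [10, -0.8, 0, 0, 0, 0, 0], [10, -0.8, 0, 0, 0, 0, 0], [10, -0.8, 0, 0, 0, 0, 0], [10, 0, 0, -0.4, 0, 0, 0], [10, 0, 0, -0.8, 0, 0, 0], [10, 0, 0, -0.8, 0, 0, 0]]}}

```text
t: 9.8
ee_pos: [554.8, -234.0, 228.8]
tool_rot: [0.499, 0.5, 0.501, -0.5]
wrist_force: [-0.3, -0.4, -1.7]
opening: 19.6
```

>>> {"fn": "servo_tool", "kwargs": {"targets": [[10, 0, -0.3, -0.8, 0, 0, 0], [10, 0, -0.3, -0.8, 0, 0, 0], [10, 0, -0.3, -0.8, 0, 0, 0], [10, 0, -0.3, -0.8, 0, 0, 0], [10, 0, -0.3, -0.8, 0, 0, 0], [10, 0, -0.3, -0.8, 0, 0, 0], [10, 0, -0.3, -0.8, 0, 0, 0], [10, 0, -0.3, -0.8, 0, 0, 0]]}}

```text
t: 10.6
ee_pos: [482.0, -41.8, 228.9]
tool_rot: [0.499, 0.499, 0.501, -0.5]
wrist_force: [0.2, 0.6, -1.5]
opening: 19.2
```

>>> {"fn": "servo_tool", "kwargs": {"targets": [[10, 0, 0, -0.8, 0, 0, 0], [10, 0, 0, -0.8, 0, 0, 0], [10, 0, 0, -0.8, 0, 0, 0], [10, 0, 0, 0, 0, -0.16, 0.93], [10, 0, 0, 0, 0, -0.16, 0.93], [10, 0, 0, 0, 0, -0.15, 0.92], [10, 0, 0, 0, 0, -0.15, 0.92], [10, 0, 0, 0, 0, 0, 0]]}}

```text
t: 11.4
ee_pos: [481.4, 29.4, 228.7]
tool_rot: [0.587, 0.56, 0.4, -0.427]
wrist_force: [-0.8, 0.7, -1.7]
opening: 19.8
```

```bash
cat > g.py <<'E'
from h import *
from rig import readout
from scipy.spatial.transform import Rotation as Rn
np.set_printoptions(precision=3,suppress=True)
def go(red,d,yaw=-0.163):
    s=readout.state();q=s['tool_rot'];R=Rn.from_quat([q[1],q[2],q[3],q[0]])
    Rc=Rn.from_euler('z',yaw)*Rn.from_euler('y',-0.33);n=Rc.apply([0,0,1])
    ax=-R.as_matrix()[:,0];print("t",s['t'],"pos",s['ee_pos'],"F",s['wrist_force'],"open",s['opening'])
    print("n",n,"axis",ax,"ang",np.arccos(ax@n)); 
    rot=np.cross(ax,n);print("turn units (tool)",np.degrees(R.inv().apply(rot))/5)
    T=np.array(red)+n*d;print("target",T,"shift units",R.inv().apply(T-s['ee_pos'])/30)
E
python3 - <<'E'
from g import *
go((520,37,84.5),114.3)
W=cam("wrist");np.savez("w2.npz",K=W[0],R=W[1],t=W[2])
w=viewer.snapshot("wrist");a=viewer.snapshot("scene");b=viewer.snapshot("side")
for n,i in (("w2",w),("scene2",a),("side2",b)): cv2.imwrite(f"pics/{n}.png",i)
cv2.imwrite("pics/c2.png",np.hstack([w[10:410,80:480],cv2.resize(b[100:300,180:380],(400,400))]))
E
```

```text
t 11.4 pos [481.429  29.38  228.672] F [-0.763  0.687 -1.682] open 19.80682526504032
n [-0.32   0.053  0.946] axis [-0.315  0.053  0.947] ang 0.004548856341626057
turn units (tool) [ 0.    -0.001  0.052]
target [483.453  43.011 192.633] shift units [ 1.136 -0.31  -0.518]
```

View pics/c2.png

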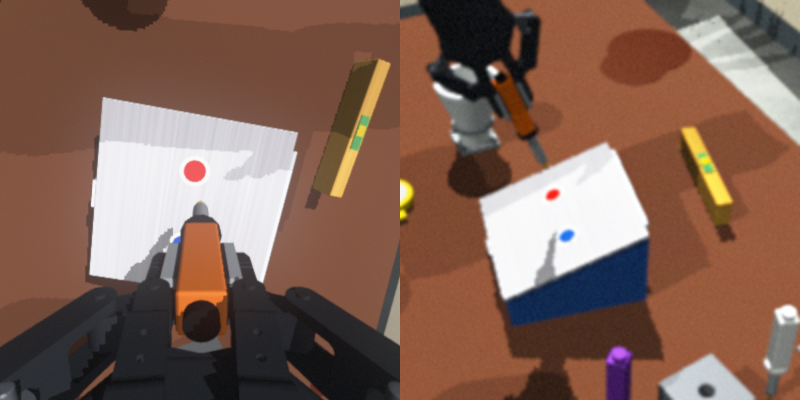

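Wrist view (left): the red spot is at crop (195,171), with the probe straight in the fingers and its tip at about (201,208). Side view (right): the lid is shut and the tip is above the red side. I'll refine the red spot with the wrist and side cameras.

Run:
```python
from h import *
z=np.load("w2.npz");W=(z['K'],z['R'],z['t']);S=cam("scene");D=cam("side")
p={}
for n,c in (("w2",W),("scene2",S),("side2",D)):
    im=cv2.imread(f"pics/{n}.png")
    bl=[b for b in blobs(im,(0,120,110),(5,255,255),15)+blobs(im,(175,120,110),(180,255,255),15) if b[1][4]<900]
    print(n,bl)
    for b in bl: print("  ",plane(c,b[0],84.5).round(1))
```

```text
w2 [([274.3, 180.7], [264, 171, 21, 20, 333])]
   [522.7  38.   84.5]
scene2 [([319.5, 223.0], [316, 220, 8, 7, 38]), ([426.5, 252.1], [420, 248, 14, 9, 17])]
   [521.1  37.8  84.5]
   [393.7 239.   84.5]
side2 [([10.3, 110.0], [0, 95, 31, 44, 710]), ([255.8, 196.9], [253, 195, 7, 5, 24])]
   [-64.2 829.   84.5]
   [522.9  41.8  84.5]
```

>>> {"fn": "servo_tool", "kwargs": {"targets": [[10, 0, -0.13, -0.28, 0, 0, 0], [10, 0, -0.13, -0.28, 0, 0, 0.05], [10, 0.5, 0, 0, 0, 0, 0], [10, 0.5, 0, 0, 0, 0, 0], [10, 0.4, 0, 0, 0, 0, 0], [10, 0.1, 0, 0, 0, 0, 0], [10, 0, 0, 0, 0, 0, 0], [10, 0, 0, 0, 0, 0, 0]]}}

```text
t: 12.35
ee_pos: [490.7, 42.9, 185.8]
tool_rot: [0.588, 0.561, 0.398, -0.425]
wrist_force: [0.2, 0.6, -1.4]
opening: 19.5
```

Run:
```python
from g import *
go((521.5,38.2,84.5),94.3)
W=cam("wrist");np.savez("w3.npz",K=W[0],R=W[1],t=W[2])
w=viewer.snapshot("wrist");b=viewer.snapshot("side");a=viewer.snapshot("scene")
cv2.imwrite("pics/c3.png",np.hstack([cv2.resize(w[110:270,200:360],(266,400)) if 0 else cv2.resize(w[120:253,214:347],(266,400)),cv2.resize(b[140:240,215:282],(266,400)),cv2.resize(a[170:270,286:353],(266,400))]))
```

```text
t 12.35 pos [490.745  42.947 185.778] F [ 0.245  0.563 -1.361] open 19.497654386022084
n [-0.32   0.053  0.946] axis [-0.322  0.053  0.945] ang 0.002595484185500781
turn units (tool) [-0.     0.005 -0.029]
target [491.348  43.159 173.712] shift units [ 0.386 -0.11  -0.029]
```

View pics/c3.png

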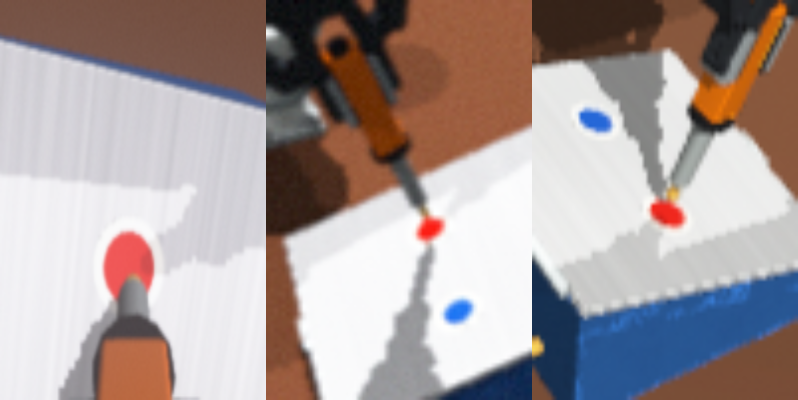

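All three views show the tip about a centimetre above the red disc along the normal. I shift slightly and advance in small, force-checked steps.

>>> {"fn": "servo_tool", "kwargs": {"targets": [[10, 0.1, -0.1, -0.03, 0, 0, 0], [10, 0.1, 0, 0, 0, 0, 0], [10, 0.1, 0, 0, 0, 0, 0], [10, 0.08, 0, 0, 0, 0, 0], [10, 0.05, 0, 0, 0, 0, 0], [10, 0, 0, 0, 0, 0, 0], [10, 0, 0, 0, 0, 0, 0], [10, 0, 0, 0, 0, 0, 0]]}}

```text
t: 13.3
ee_pos: [491.8, 43.0, 172.0]
tool_rot: [0.588, 0.561, 0.398, -0.425]
wrist_force: [-1.8, -0.4, -0.4]
opening: 19.5
```

```bash
cat > f.py <<'E'
from g import *
go((521.5,38.2,84.5),88.3)
s=readout.state();n=np.array([-.32,.053,.946]);print("Fn",s['wrist_force']@n,"d",(s['ee_pos']-np.array([521.5,38.2,84.5]))@n)
W=cam("wrist");fs=[]
E
python3 f.py
```

```text
t 13.3 pos [491.805  43.039 172.012] F [-1.827 -0.426 -0.385] open 19.502038716578724
n [-0.32   0.053  0.946] axis [-0.321  0.053  0.945] ang 0.001752738286436699
turn units (tool) [-0.     0.006 -0.019]
target [493.266  42.843 168.036] shift units [ 0.141  0.003 -0.001]
Fn 0.19743396016719425 d 92.54484091642574
```

>>> {"fn": "servo_tool", "kwargs": {"targets": [[10, 0.05, 0, 0, 0, 0, 0], [10, 0.05, 0, 0, 0, 0, 0], [10, 0.04, 0, 0, 0, 0, 0], [10, 0, 0, 0, 0, 0, 0], [10, 0, 0, 0, 0, 0, 0], [10, 0, 0, 0, 0, 0, 0], [10, 0, 0, 0, 0, 0, 0], [10, 0, 0, 0, 0, 0, 0]]}}

```text
t: 14.1
ee_pos: [493.3, 42.8, 168.1]
tool_rot: [0.588, 0.561, 0.398, -0.425]
wrist_force: [0.2, -1.1, 1.8]
opening: 19.4
```

```bash
python3 f.py
python3 - <<'E'
from h import *
from rig import readout
n=np.array([-.32,.053,.946]);F=[];I=[]
for i in range(6):
    for k in ("wrist","side","scene"):
        im=viewer.snapshot(k); F.append(readout.state()['wrist_force']@n)
        if i==5:I.append(im)
print(np.mean(F),np.std(F))
w,b,a=I
cv2.imwrite("pics/c4.png",np.hstack([cv2.resize(w[120:253,214:347],(266,400)),cv2.resize(b[140:240,215:282],(266,400)),cv2.resize(a[170:270,286:353],(266,400))]))
E
```

```text
t 14.1 pos [493.301  42.802 168.089] F [ 0.22  -1.104  1.787] open 19.355303139599368
n [-0.32   0.053  0.946] axis [-0.322  0.053  0.945] ang 0.0021854263112365134
turn units (tool) [ 0.     0.006 -0.024]
target [493.266  42.843 168.036] shift units [ 0.001 -0.002 -0.001]
Fn 1.561598748424167 d 88.34279964056061
2.2728708282273513 0.3309060349611044
```

View pics/c4.png

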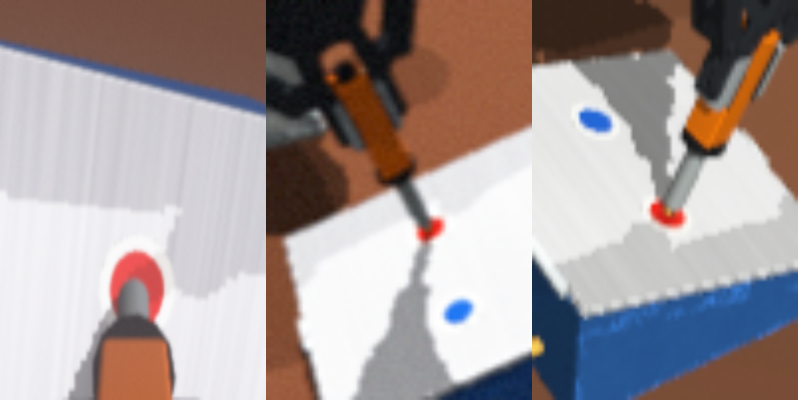

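Tip is on the red disc in all three views, and the force gives about 3.4 N, which means roughly 7 mm in. I hand in.

```bash
python3 -c "
from rig import manip; print(manip.close_job())"
```

```text
the job is handed in; nothing more can be done
None
```

The lid is shut and the probe is being held square on the red spot with its spring tip a little over half in. The job was handed in at about 15 s, and no verdict was reported.

- **Lid:** I pushed it down slowly with closed fingers until the force jumped to about 22 N, well under the 40 N limit. The later pictures show it flat on the rim.
- **Probe:** I gripped it by the handle at about 19.5 mm opening, lifted it straight out of the stand and turned it square to the lid. By the measured tool pose it was about 0.002 rad off the estimated lid normal, assuming it stayed straight in the grip, as the pictures show.
- **Position:** In the wrist, side and scene views the tip sits on the red disc, a few millimetres from its centre at most. The cameras' estimates of the spot agreed within about 2 mm, except the side view, which was about 4 mm off in y.
- **Press:** The mean force along the normal was 2.3 N. Adding back the probe's weight and the sensor offset (about 1.1 to 1.4 N) gives roughly 3.4 to 3.7 N on the lid, or about 7 mm in. The tool position alone suggests 6 mm. Both are inside the 2.5 to 9.8 mm band.
- **Bystanders:** I did not measure them again at the end. The arm's path stayed clear of them and no unexpected contact force showed.

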